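# Gauge the gap of a board-edge clamp

## Robot

A 6-joint arm with a two-finger parallel gripper is mounted at the origin on a cart in front of the work surface, level with it; the furniture and walls round the work are solid. World frame = base frame: x ahead of the robot, y to its left, z up, the work surface at z = 0. Lengths are in m, angles in degrees, forces in N, time in s.
With the tool pointing down it reaches from about 0.4 to 0.825 m from the base axis. Payload 7 kg.
Tool frame: the origin (TCP) lies at the very end of the fingers, on their centre line; the grasp point (between the pads) lies 19 mm behind it; z points along the fingers, y is the direction in which the jaws open and shut (so a half turn about z gives the same grasp; the last joint's range is limited). The gripper opens to 88 mm and grips with 3 to 60 N. Pads are 19 mm wide; open, the fingers measure 130 mm over their backs; the gripper's body (78 mm by 193 mm) begins 47 mm behind the grasp point.
Start: joints at [92.309, 20.546, 0.682, 0, -70.136, -16.507], TCP at [0.166, 0.654, 0.227] pointing down, gripper open.
Joint ranges: [-176.03, 176.03], [-82.01, 121.73], [-58.28, 71.71], [-173.87, 95.51], [-174.79, -0.11], [-173.66, 173.66]. Speed limits (degrees/s): [136.94, 136.94, 172.46, 180, 180, 180].

## Interface

Orientations are given as [roll, pitch, yaw] about the fixed x, y, z axes, in that order (R = Rz(yaw) Ry(pitch) Rx(roll)).
In Python, from plant import telemetry, optics, ctrl gives the robot as it stands.
- The arm moves only by the tool servo_tool, never from a script. Its argument "rows" is a list of rows, each a list of 3 entries, a list of its own where there are three numbers: the shift along the tool's x, y, z in m, then the turn, a rotation vector about the tool's x, y, z in units of 6 degrees (1.0 is 6 degrees), then the closure, from 0 (fully open) to 1 (shut). A call has 1 to 20 rows; each row shifts and turns the commanded pose from where the row before left it, along the tool's axes as they then stand; what a row does not reach is not made up. A row lasts 1/12 s, in which the tool goes at most 41.7 mm and 7.16 degrees, less where a joint would pass 70% of its speed; a pose out of reach is approached as far as the arm can. A call is refused whole if a number of a shift passes 0.0417 or a number of a turn 1, either way. A call with a gripper value outside its range is refused whole. The fingers move at their own pace and stop on an object; the grip force is fixed at half the most. Time passes only in rows, so rows that do not move let the fingers close. It gives the time, the measured TCP pose, the force and the opening at its end, in the units of the state.
- telemetry.get_obs(): the state, without advancing time (a new reading comes with each control period).
- optics.snapshot(name): name is "side" or "top"; returns the picture (384x512x3 uint8, red, green, blue); there is no depth.
- optics.camera_info(name): a dict with "mtx" (3x3 intrinsics, pixels), "rvec" (rotation vector, rad) and "tvec" (3), from world to camera coordinates, as OpenCV has them. Camera axes: x right, y down, z forward; pixel columns grow to the right and rows downward; lengths in m; the calibration is good to about 2 mm. A picture is of the moment at which its call begins. camera_info takes no time and is no camera call.
- ctrl.close_job(): hands the job in, once; it reports no verdict.
The state is a dict: "clock": time; "joint_pos": joint angles; "qvel": joint speeds; "tau": joint torques, N m; "tool_pos": TCP position; "orientation": TCP orientation; "force": force on the tool from outside, world axes, zero at the start; "moment": the same for the moment, N m; "opening": finger opening in m.
Only numpy, scipy, OpenCV 4.12 (cv2) and the standard library are available. Lean on these libraries where they do the work, as an engineer would, in place of code of your own. Each camera call takes 0.05 s, during which the arm holds its last target.

## Task

Take the tapered gap gauge out of its slotted stand and slide it, point down and upright, between the two jaw plates of the board-edge clamp until it drags snugly: the sprung jaw should be pushed back by about 2 mm, and never forced back more than 4 mm. Finish while still holding the gauge in the gripper at that depth, so that its scale can be read. Leave the straight blade in the stand and leave the heatsink, the transformer and the loupe where they are.

Things in the scene. Friction and masses are not known exactly. Their poses are not given: they have to be found in the camera images.
- gauge_grip (a point): Grip point of the tapered gap gauge (loose, 90 g), mid-handle. It stands point down in a slot of the stand. Handle: flat black block 30 (x) x 14 (y) x 46 mm high; grip it across the 14 mm. This point is 20 mm below the handle's top and 26 mm above a steel flange 36 x 20 x 5 mm that rests on the stand. x along the blade's width, y through its thickness, z up. The tip is 111 mm below.
- gauge_tip (a point): Centre of the gauge blade's lower end, axes as gauge_grip. The steel blade below the flange is 80 mm long, 24 mm wide (x), symmetric in y: the upper 24 mm are 11 mm thick, the lower 56 mm taper evenly to 3 mm at the tip (thickness = 3 mm + height above tip / 7). In the stand the tip is 80 mm below the stand's top, so it must be raised by over 80 mm to come out.
- stand: Grey slotted stand, fixed; origin under its centre on the bench, top 90 mm up. Block 124 (x) x 50 (y) mm on a foot 144 x 70 x 6 mm. Two slots in its top, 28 mm (x) x 13 mm (y), at x = -30 and +30 mm; one holds the gauge, the other the straight blade; which is which varies. x along the row of slots, z up.
- straight_knob (a point): Middle of the round black knob (22 mm across, 24 mm high) of the plain straight blade that stands loose in the stand's other slot; the knob's top is 12 mm above this point. Not to be disturbed.
- clamp: Board-edge clamp, base fixed to the bench; origin on the bench below mid-travel of the fixed jaw's face. Grey base plate 104 x 104 mm, 10 mm thick, end blocks 52 mm high at y = -33..-23 and +59..+69 mm, two guide rods along y at x = -34 and +34 mm, 40 mm up. x runs along the gap between the jaws, y across it, z up.
- clamp_head: The clamp's floating head: slides freely along the clamp's y on the rods (10 mm either way, 0.3 N friction, no spring), so it centres itself on the blade; where it stands varies by some mm. It is the fixed jaw and carries the gap setting and the sprung jaw. Origin at bench height under the fixed jaw's face; axes as the clamp's.
- fixed_edge (a point): Point on the fixed jaw's inner face at the throat, mid-jaw, 65 mm above the bench; axes as the clamp's. Each jaw is an aluminium plate 50 mm wide (x), 8 mm thick, inner face upright from 18 to 65 mm above the bench; above this throat it flares outwards by 8 mm over 14 mm, so the mouth's top is 79 mm up and 16 mm wider than the gap. The fixed jaw is on the -y side of the gap.
- sprung_edge (a point): Point on the sprung jaw's inner face at the throat, mid-jaw, 65 mm above the bench, facing fixed_edge from the +y side. The gap is the distance between the two, 4.5 to 6.5 mm at rest, set differently each time; the blade goes down in its middle. The base's top is 55 mm below the throat.
- sprung_jaw (a joint): How far the sprung jaw is pushed back (+y) from rest, m: 0 at rest, stop at 0.006. Its spring presses on the blade with 2 N at 0 and 2 N more per mm (6 N at 2 mm); sliding the gauge on takes a gentle, rising downward push, roughly 4 to 9 N at 2 mm. Once it touches both jaws, each further 7 mm of depth pushes the jaw back 1 mm.
- heatsink_1: Small black finned heatsink, 28 x 40 x 22 mm, standing loose on the bench beyond the stand; origin under its centre. Not to be disturbed.
- transformer_1: Small yellow and black transformer, 26 x 38 x 37 mm, standing loose on the bench between stand and clamp; origin under its centre. Not to be disturbed.
- loupe: Black loupe, 38 mm across and 38 mm high, standing loose on the bench in front of the clamp; origin under its centre. Not to be disturbed.

How it is judged (in metres and radians):
On the way, in this order (a step that is already met when the one before it is completed fails the run):
1. the gauge is lifted clear of its stand in the gripper (z of gauge_tip in the frame of stand above 0.092 m and contact force between the fingers and gauge above 2 N), for 0.1 s.
2. the gauge's tip is between the jaw plates, below the throat (z of gauge_tip in the frame of fixed_edge below -0.003 m and y of gauge_tip in the frame of fixed_edge between -0.001 and 0.012 m and x of gauge_tip in the frame of fixed_edge between -0.02 and 0.02 m), for 0.1 s.
At the end, for the whole second after the job is handed in: The gauge is upright (within 7 degrees) between the jaws, its tip 8 to 53 mm below the throat and within 20 mm of mid-jaw; it presses on the jaws with over 2 N, has pushed the sprung jaw back 1.0 to 3.6 mm, is at rest and still gripped (value of joint sprung_jaw between 0.001 and 0.0036 m and z of gauge_tip in the frame of fixed_edge between -0.053 and -0.008 m and y of gauge_tip in the frame of fixed_edge between -0.001 and 0.012 m and x of gauge_tip in the frame of fixed_edge between -0.02 and 0.02 m and angle between the z axis of gauge_tip and the z axis of clamp, either way round below 0.12 rad and contact force between the fingers and gauge above 2 N and contact force between gauge and clamp_head above 2 N and linear speed of gauge below 0.01 m/s); the arm keeps its last pose, push and grip.
It fails at once if the sprung jaw is forced back by more than 4 mm (value of joint sprung_jaw above 0.004 m).
It fails at once if the straight blade is disturbed (moved over 15 mm) (distance of straight_knob from where it was at the start of the episode above 0.015 m).
It fails at once if the heatsink, transformer or loupe is disturbed (moved over 20 mm) (distance of any of heatsink_1, transformer_1, loupe from where it was at the start of the episode above 0.02 m).
It also fails if it takes over 48 s, if anything falls off the work surface, if the arm or the gripper's body presses on something with over 40 N, if the wrist force passes 120 N, or if a joint passes its speed limit or range.

## Working session

There is one attempt and no reset: what is moved stays moved. The work goes in short steps, Python scripts to look and compute and a tool call to move; the robot and the scene stay as the last step left them, time stands still between calls to the robot, and variables do not carry over. Pictures are saved under pics/ and viewed, and the job is handed in when it is done.

Besides the shell and the picture viewer there is one more tool, called after "Request:" as name(argument=value, ...) on one line, values as JSON. servo_tool: Moves the arm, as the interface text tells. Its arguments: {"type":"object","properties":{"rows":{"type":"array"}},"required":["rows"]}

```bash
mkdir -p pics; ls
python3 - <<'E'
from plant import telemetry, optics, ctrl
import cv2
for n in("side","top"):
    im=optics.snapshot(n); cv2.imwrite(f"pics/{n}0.png",im[:,:,::-1]); 
    ci=optics.camera_info(n); print(n,ci)
    import numpy as np
    R,_=cv2.Rodrigues(np.array(ci['rvec'],float)); print("pos",-R.T@np.array(ci['tvec']).ravel(), R)
print(telemetry.get_obs())
E
```

```text
pics
side {'mtx': array([[400.9182888 ,   0.        , 254.33406868],
       [  0.        , 400.9182888 , 186.02202609],
       [  0.        ,   0.        ,   1.        ]]), 'rvec': array([ 0.80411955, -2.51555403,  1.18405191]), 'tvec': array([0.39519955, 0.28678363, 0.74099719])}
pos [0.10718369 0.54744288 0.69016108] [[-0.81752797 -0.57578265  0.01106152]
 [-0.3754492   0.51832227 -0.76836184]
 [ 0.43667599 -0.63231034 -0.63992009]]
top {'mtx': array([[442.6548452 ,   0.        , 261.25326821],
       [  0.        , 442.6548452 , 193.66079891],
       [  0.        ,   0.        ,   1.        ]]), 'rvec': array([ 2.16071266, -2.12107865,  0.16766569]), 'tvec': array([-0.0690999 ,  0.52128434,  0.98035379])}
pos [ 0.36447724 -0.05994364  1.04936591] [[ 1.83267602e-02 -9.99829242e-01  2.36982349e-03]
 [-9.87784322e-01 -1.84727199e-02 -1.54728444e-01]
 [ 1.54745800e-01  4.94796590e-04 -9.87954196e-01]]
{'clock': 0.1, 'joint_pos': array([ 9.23093040e+01,  2.05876159e+01,  6.39084280e-01, -1.78639408e-02,
       -7.01356124e+01, -1.65080209e+01]), 'qvel': array([ 0.0182192 , -0.01980797,  0.14123595,  0.11338224,  0.0365896 ,
       -0.02238997]), 'tau': array([-8.46014300e-04, -5.84161699e+01,  2.93753546e+01,  7.01555237e+00,
        1.01990972e-02, -4.98977806e-05]), 'tool_pos': array([0.16547311, 0.65395307, 0.22571323]), 'orientation': array([ 1.79914552e+02, -7.80980647e-03, -1.42047935e+01]), 'force': array([-0.04724174, -0.43571131, -0.19743087]), 'moment': array([ 0.00240779, -0.02280112, -0.00976791]), 'opening': 0.08750325728416848}
```

View pics/side0.png

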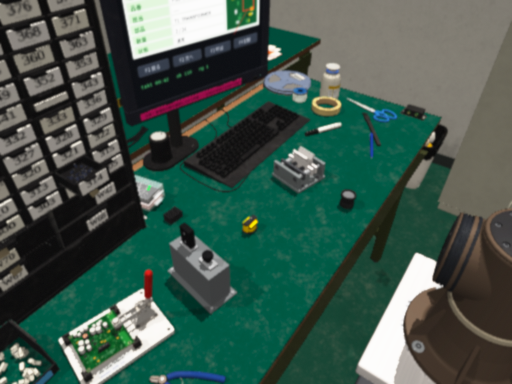

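View pics/top0.png

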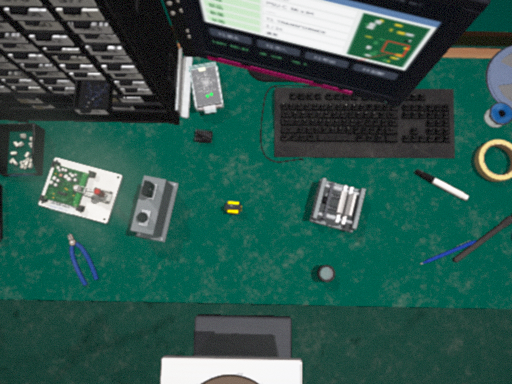

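The side view shows the stand near (200,268) with the gauge's flat handle behind at (187,235), and the clamp at (300,170). The top view shows the stand at (154,208) and the clamp at (337,203). I'll enlarge both areas.

Run:
```python
import cv2, numpy as np
s=cv2.imread('pics/side0.png');t=cv2.imread('pics/top0.png')
def c(im,x,y,w,h,f): return cv2.resize(im[y:y+h,x:x+w],None,fx=f,fy=f,interpolation=cv2.INTER_CUBIC)
cv2.imwrite('pics/c1.png',np.hstack([c(s,160,215,80,100,5),c(s,265,140,70,100,5)][:2]))
cv2.imwrite('pics/c2.png',np.hstack([c(t,120,165,70,85,5.5),c(t,300,165,70,85,5.5)]))
```

```text
(no output)
```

View pics/c1.png

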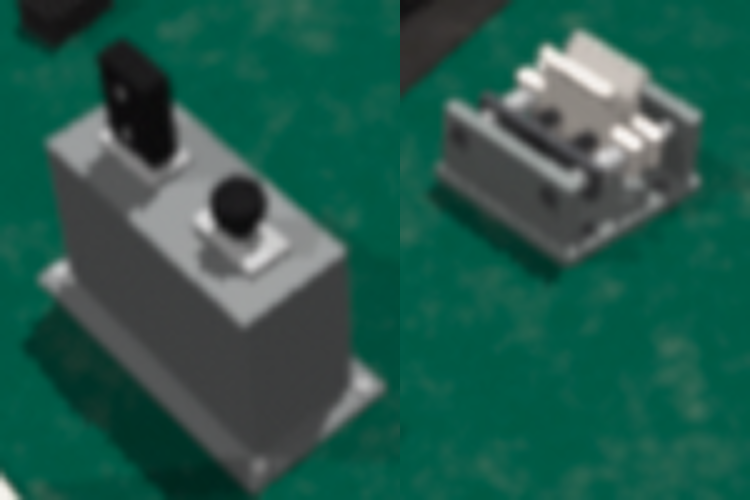

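View pics/c2.png

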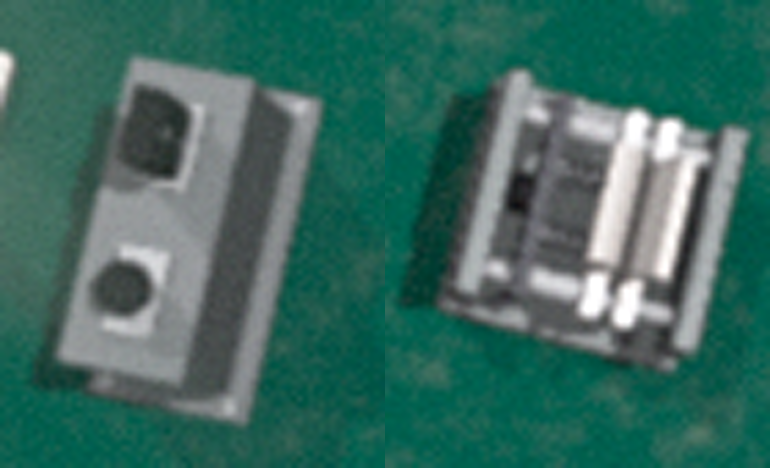

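The gauge, with its flat handle, is in the far slot, and the knob is in the near one. The jaws sit on the clamp's right (-y world) side, so clamp +y runs roughly along world +y. Next I'll measure both.

```bash
cat > h.py <<'E'
import cv2, numpy as np
from plant import optics
def cam(n):
    ci=optics.camera_info(n);R,_=cv2.Rodrigues(np.array(ci['rvec'],float))
    return np.array(ci['mtx']),R,np.array(ci['tvec'],float).ravel(),np.array(ci['rvec'],float)
def ray(n,uv):
    K,R,t,_=cam(n);d=R.T@np.linalg.inv(K)@np.array([uv[0],uv[1],1.]);return -R.T@t,d
def onz(n,uv,z):
    c,d=ray(n,uv);return c+d*(z-c[2])/d[2]
def two(a,b):
    c1,d1=ray('side',a);c2,d2=ray('top',b)
    d1/=np.linalg.norm(d1);d2/=np.linalg.norm(d2)
    s=np.linalg.lstsq(np.c_[d1,-d2],c2-c1,rcond=None)[0]
    p,q=c1+d1*s[0],c2+d2*s[1];return (p+q)/2,np.linalg.norm(p-q)
def proj(n,P):
    K,R,t,r=cam(n);return cv2.projectPoints(np.array(P,float).reshape(-1,3),r,t,K,None)[0].reshape(-1,2)
E
python3 - <<'E'
from h import *
np.set_printoptions(precision=4,suppress=True)
tc=lambda x,y:(120+(x+.5)/5.5-.5,165+(y+.5)/5.5-.5)
tk=lambda x,y:(300+(x-385+.5)/5.5-.5,165+(y+.5)/5.5-.5)
sc=lambda x,y:(160+(x+.5)/5-.5,215+(y+.5)/5-.5)
sk=lambda x,y:(265+(x-400+.5)/5-.5,140+(y+.5)/5-.5)
def quad(name,P):
    P=np.array(P);print(name,P[:,:2].tolist(),'c',P.mean(0))
    for i in range(4):
        d=P[(i+1)%4]-P[i];print('   ',np.linalg.norm(d),np.degrees(np.arctan2(d[1],d[0])))
quad('standtop T',[onz('top',tc(*p),.09) for p in[(133,58),(253,78),(183,385),(57,360)]])
quad('standtop S',[onz('side',sc(*p),.09) for p in[(48,145),(165,95),(347,248),(244,327)]])
# clamp: end blocks' tops at z=.052: left block outer corners, right block
quad('clamp T',[onz('top',tk(*p),.052) for p in[(508,68),(747,130),(690,355),(462,290)]])
# side: near-left block top corners
quad('clamp S',[onz('side',sk(*p),.052) for p in[(448,102),(580,30),(700,120),(580,187)]])
print('handle top T',onz('top',tc(150,112),.141),'S',onz('side',sc(135,62),.141))
print('knob T',onz('top',tc(122,288),.125))
# overlay-free: loupe/transformer
print('loupe',onz('top',(326,273),.038),'trafo',onz('top',(234,208),.037),'hs',onz('top',(203,136),.022))
# jaws tops
for nm,p in dict(fj_top=(685,165),fj_bot=(660,280),sj_top=(630,140),sj_bot=(605,265)).items(): print(nm,onz('top',tk(*p),.079))
E
```

```text
standtop T [[0.5512684557885796, 0.2005047534549362], [0.5440132023091921, 0.1519676654691924], [0.420845522873821, 0.17310293667830529], [0.4297370254641866, 0.22320011243167062]] c [0.4865 0.1872 0.09  ]
    0.04907634474149434 -98.50154386816686
    0.12496790366560971 170.26301672777151
    0.05088011238959731 79.93565790164386
    0.12363239007548 -10.577847658425645
standtop S [[0.5508396022318722, 0.20007740417776976], [0.5314242159316754, 0.1525754637000284], [0.4223739033003009, 0.17171548486390642], [0.4304185291264534, 0.2223743494716902]] c [0.4838 0.1867 0.09  ]
    0.05131658186528749 -112.23122281325082
    0.11071725744053736 170.04509817205926
    0.051293630871995885 80.97677641155384
    0.12246790852015359 -10.48998036389339
clamp T [[0.5621026012468724, -0.1980146028030081], [0.5377218100517389, -0.29730454647891885], [0.4437448749952656, -0.27224941719518747], [0.4687471931080559, -0.17882125128039333]] c [ 0.5031 -0.2366  0.052 ]
    0.10223950261257256 -103.79610434612816
    0.09725956932884854 165.0716490067811
    0.09671575930124036 75.01813018544387
    0.09530801105592154 -11.617806916748844
clamp S [[0.5624324027525329, -0.20436660675894402], [0.5395283860265307, -0.30660214782784023], [0.44437579915705727, -0.27004607459507945], [0.46745494338830607, -0.18219432654530365]] c [ 0.5034 -0.2408  0.052 ]
    0.10476974677756433 -102.62757418738072
    0.10193312159524825 158.98403828278035
    0.09083268428186007 75.28067722477041
    0.09753116321030705 -13.140242700634676
handle top T [0.5206 0.179  0.141 ] S [0.5161 0.1799 0.141 ]
knob T [0.4552 0.1899 0.125 ]
loupe [ 0.3449 -0.2084  0.038 ] trafo [0.4885 0.0027 0.037 ] hs [0.6627 0.0828 0.022 ]
fj_top [ 0.5182 -0.2656  0.079 ]
fj_bot [ 0.4714 -0.2549  0.079 ]
sj_top [ 0.528  -0.2435  0.079 ]
sj_bot [ 0.4771 -0.2329  0.079 ]
```

Request:
servo_tool(rows=[[[0,0,0],[0,0,-0.67],0],[[0.0238,0.0224,0],[0,0,0],0],[[0.0238,0.0224,0],[0,0,0],0],[[0.0238,0.0224,0],[0,0,0],0],[[0.0238,0.0224,0],[0,0,0],0],[[0.0238,0.0224,0],[0,0,0],0],[[0.0238,0.0224,0],[0,0,0],0],[[0.0238,0.0224,0],[0,0,0],0],[[0.0238,0.0224,0],[0,0,0],0],[[0.0238,0.0224,0],[0,0,0],0],[[0.0238,0.0224,0],[0,0,0],0],[[0.0238,0.0224,0],[0,0,0],0],[[0.0238,0.0224,0],[0,0,0],0],[[0.0238,0.0224,0],[0,0,0],0],[[0.0238,0.0224,0],[0,0,0],0],[[0.0238,0.0224,0],[0,0,0],0],[[0.0238,0.0224,0],[0,0,0],0],[[0.0238,0.0224,0],[0,0,0],0],[[0,0,0],[0,0,0],0]])

```text
clock: 1.68
tool_pos: [0.4983, 0.2043, 0.2261]
orientation: [179.9, 0.0, -10.4]
force: [-0.2, 0.4, -0.2]
opening: 0.0875
```

Request:
servo_tool(rows=[[[0,0,0],[0,0,0],0],[[0,0,0],[0,0,0],0]])

```text
clock: 1.85
tool_pos: [0.4963, 0.2078, 0.2262]
orientation: [180.0, 0.0, -10.2]
force: [0.3, -0.5, 0.5]
opening: 0.0876
```

Run:
```python
from h import *
from plant import telemetry
s=optics.snapshot('side')[:,:,::-1];t=optics.snapshot('top')[:,:,::-1]
cv2.imwrite('pics/s1.png',s);cv2.imwrite('pics/t1.png',t)
f=lambda im,x,y,w,h,k:cv2.resize(im[y:y+h,x:x+w],None,fx=k,fy=k,interpolation=cv2.INTER_CUBIC)
cv2.imwrite('pics/c3.png',np.hstack([f(s,120,160,130,160,3),f(t,90,130,130,160,3)]))
o=telemetry.get_obs();print(o['tool_pos'],o['orientation'])
```

```text
[0.49605337 0.2086728  0.22645257] [ 1.79998790e+02  1.34496731e-02 -1.01318048e+01]
```

View pics/c3.png

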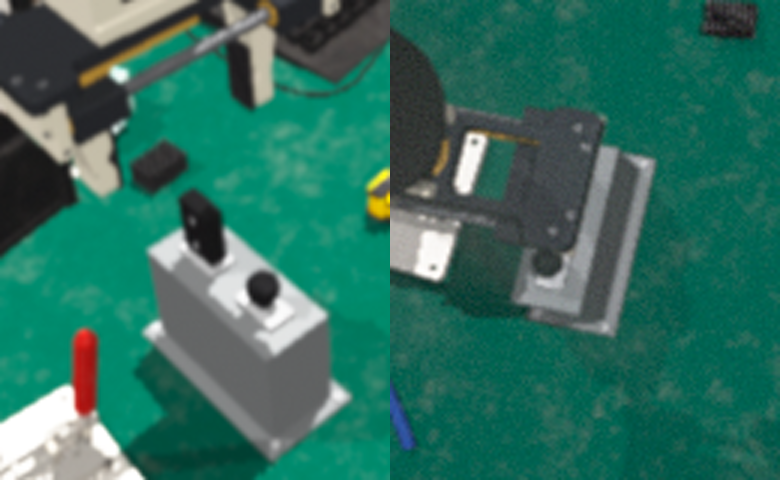

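Request:
servo_tool(rows=[[[0.0128,0.0118,0],[0,0,0],0],[[0.0128,0.0118,0],[0,0,0],0],[[0,0,0.02],[0,0,0],0],[[0,0,0.02],[0,0,0],0],[[0,0,0.02],[0,0,0],0],[[0,0,0],[0,0,0],0],[[0,0,0],[0,0,0],0],[[0,0,0],[0,0,0],0]])

```text
clock: 2.62
tool_pos: [0.5179, 0.1813, 0.1677]
orientation: [-180.0, -0.1, -10.1]
force: [0.0, 0.3, 0.4]
opening: 0.0878
```

```bash
cat > look.py <<'E'
import sys
from h import *
from plant import telemetry
def f(im,x,y,w,h,k): return cv2.resize(im[y:y+h,x:x+w],None,fx=k,fy=k,interpolation=cv2.INTER_CUBIC)
def look(tag,sb,tb,k):
    out=[]
    for n,b in(('side',sb),('top',tb)):
        im=optics.snapshot(n)[:,:,::-1].copy();cv2.imwrite(f'pics/{tag}_{n}.png',im);out.append(f(im,*b,k))
    cv2.imwrite(f'pics/{tag}.png',np.hstack(out))
    o=telemetry.get_obs();print(o['clock'],o['tool_pos'],o['orientation'],o['force'])
E
python3 - <<'E'
from look import *
look('d1',(150,180,100,130),(110,150,100,130),4)
E
```

```text
2.7167 [0.51814516 0.18123208 0.16808411] [-1.79910116e+02 -1.00794118e-01 -1.01201641e+01] [ 0.26496587 -0.56040537 -0.30715542]
```

View pics/d1.png

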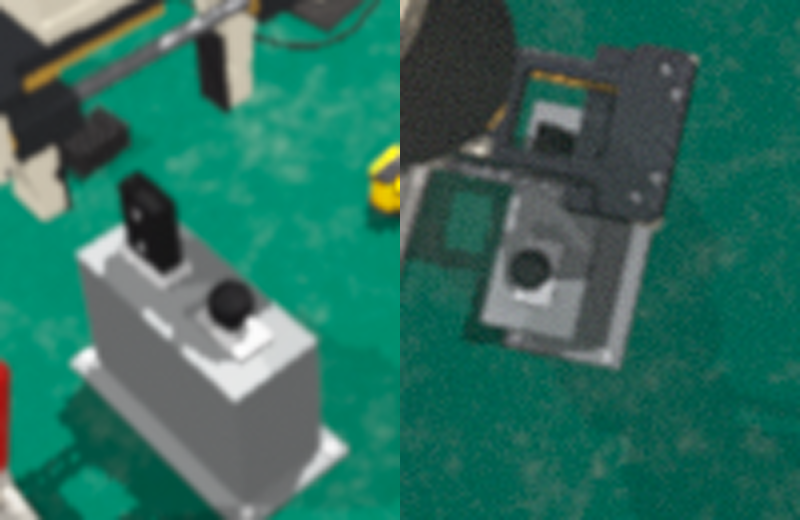

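The handle sits between the open fingers: in the crop the fingertips are at (45,210) and (230,105), with the handle midway. I'll go down and close.

Request:
servo_tool(rows=[[[0,0,0.016],[0,0,0],0],[[0,0,0.016],[0,0,0],0],[[0,0,0.016],[0,0,0],0],[[0,0,0.015],[0,0,0],0],[[0,0,0],[0,0,0],0],[[0,0,0],[0,0,0],0],[[0,0,0],[0,0,0],0.4],[[0,0,0],[0,0,0],0.7]])

```text
clock: 3.38
tool_pos: [0.5183, 0.1809, 0.105]
orientation: [-179.9, -0.1, -10.2]
force: [-0.2, 0.8, 0.5]
opening: 0.0791
```

Request:
servo_tool(rows=[[[0,0,0],[0,0,0],1],[[0,0,0],[0,0,0],1],[[0,0,0],[0,0,0],1],[[0,0,0],[0,0,0],1],[[0,0,0],[0,0,0],1],[[0,0,0],[0,0,0],1],[[0,0,0],[0,0,0],1],[[0,0,0],[0,0,0],1]])

```text
clock: 4.05
tool_pos: [0.5175, 0.1803, 0.1035]
orientation: [180.0, 0.0, -10.2]
force: [0.3, -0.1, -0.1]
opening: 0.0265
```

Request:
servo_tool(rows=[[[0,0,0],[0,0,0],1],[[0,0,0],[0,0,0],1],[[0,0,0],[0,0,0],1],[[0,0,0],[0,0,0],1],[[0,0,0],[0,0,0],1]])

```text
clock: 4.47
tool_pos: [0.5175, 0.1803, 0.1035]
orientation: [180.0, 0.0, -10.2]
force: [-0.0, 1.1, -0.5]
opening: 0.014
```

Request:
servo_tool(rows=[[[0,0,-0.005],[0,0,0],1],[[0,0,-0.01],[0,0,0],1],[[0,0,-0.015],[0,0,0],1],[[0,0,-0.015],[0,0,0],1],[[0,0,-0.015],[0,0,0],1],[[0,0,-0.015],[0,0,0],1],[[0,0,-0.015],[0,0,0],1],[[0,0,-0.015],[0,0,0],1],[[0,0,-0.015],[0,0,0],1],[[0,0,-0.01],[0,0,0],1],[[0,0,0],[0,0,0],1],[[0,0,0],[0,0,0],1],[[0,0,0],[0,0,0],1]])

```text
clock: 5.55
tool_pos: [0.517, 0.1801, 0.2328]
orientation: [180.0, 0.1, -10.2]
force: [-0.4, -0.4, -1.5]
opening: 0.0142
```

Run:
```python
from look import *
look('d2',(150,150,100,130),(110,150,100,130),4)
t=cv2.imread('pics/d2_top.png');s=cv2.imread('pics/d2_side.png')
cv2.imwrite('pics/cl.png',np.hstack([f(s,268,142,62,55,6.4),f(t,306,172,62,66,6.4)[:352]]))
```

```text
5.65 [0.51702001 0.18001254 0.23252826] [ 1.79931417e+02  7.76558055e-02 -1.01848011e+01] [ 0.11707577  0.31029825 -0.91308683]
```

View pics/d2.png

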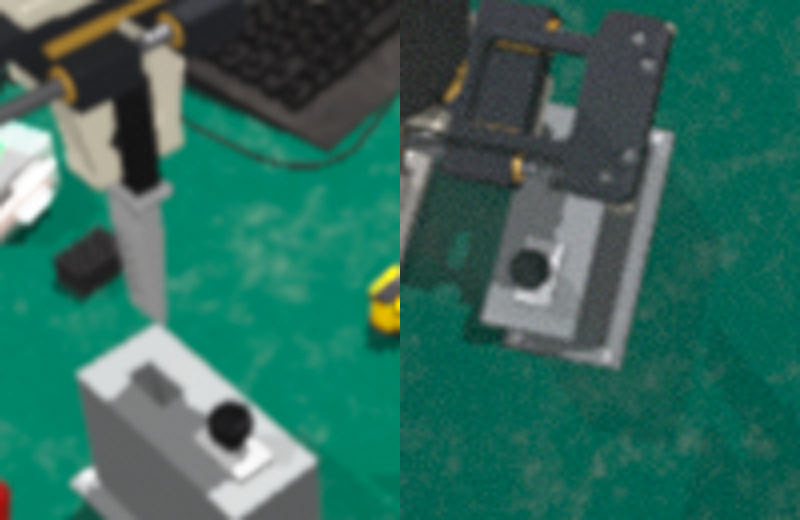

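View pics/cl.png

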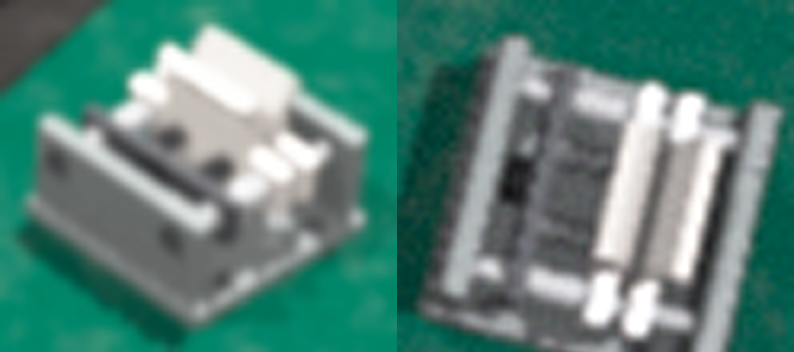

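Run:
```python
from h import *
np.set_printoptions(precision=4,suppress=True)
k=6.4
S=lambda x,y:(268+(x+.5)/k-.5,142+(y+.5)/k-.5)
T=lambda x,y:(306+(x-397+.5)/k-.5,172+(y+.5)/k-.5)
a=np.radians(-13.5);ex=np.array([np.cos(a),np.sin(a)]);ey=np.array([-np.sin(a),np.cos(a)])
def show(nm,P): print(nm,P[:2],'x',P[:2]@ex,'y',P[:2]@ey)
for z in(.079,):
  for nm,p in dict(spr_l=(165,48),spr_r=(255,105),spr_in_l=(172,42),spr_in_r=(262,98),fix_l=(208,25),fix_r=(300,82)).items(): show('S '+nm,onz('side',S(*p),z))
  for nm,p in dict(sprL_t=(630,120),sprL_b=(596,265),sprR_t=(662,125),sprR_b=(632,270),fixLrim_t=(705,140),fixLrim_b=(675,275),fixR_t=(722,145),fixR_b=(692,285)).items(): show('T '+nm,onz('top',T(*p),z))
for nm,p in dict(LBo_t=(500,45),LBo_b=(440,285),LBi_t=(530,50),LBi_b=(470,290),RBi_t=(752,105),RBi_b=(697,350),RBo_t=(780,110),RBo_b=(725,352)).items(): show('T '+nm,onz('top',T(*p),.052))
for nm,p in dict(LBo_l=(42,122),LBo_r=(205,232)).items(): show('S '+nm,onz('side',S(*p),.052))
# angle fits
```

```text
S spr_l [ 0.5286 -0.2446] x 0.5710978351298598 y -0.11439720629373347
S spr_r [ 0.4779 -0.231 ] x 0.5186307239023816 y -0.11308940036396352
S spr_in_l [ 0.5285 -0.2501] x 0.5722983867073943 y -0.11982609326190427
S spr_in_r [ 0.478 -0.237] x 0.5201104133446347 y -0.118876358971954
S fix_l [ 0.5227 -0.2701] x 0.5712827538384502 y -0.14063926537098076
S fix_r [ 0.4708 -0.2562] x 0.5176312419546985 y -0.13918715152342281
T sprL_t [ 0.5273 -0.2387] x 0.5684751222889152 y -0.1090162106234976
T sprL_b [ 0.4765 -0.2265] x 0.516171846362593 y -0.10900923013534858
T sprR_t [ 0.5258 -0.2498] x 0.5695563811210457 y -0.12016701319985984
T sprR_b [ 0.475  -0.2389] x 0.5176040088720467 y -0.12140483693610299
T fixLrim_t [ 0.5208 -0.2647] x 0.5681687921138514 y -0.1357820002468137
T fixLrim_b [ 0.4735 -0.2537] x 0.5196418715709541 y -0.13612826080238427
T fixR_t [ 0.5191 -0.2705] x 0.5679395408246174 y -0.14187702942460273
T fixR_b [ 0.4702 -0.2595] x 0.5177402379631011 y -0.14255920473299916
T LBo_t [ 0.5582 -0.1974] x 0.5888727327418034 y -0.06158703190090592
T LBo_b [ 0.4714 -0.1759] x 0.49947476555726705 y -0.06097682144609141
T LBi_t [ 0.5566 -0.2081] x 0.5898044727523026 y -0.07241369620719368
T LBi_b [ 0.4699 -0.1865] x 0.5004164572148938 y -0.0716605741434763
T RBi_t [ 0.5381 -0.2873] x 0.5903081803333393 y -0.15378112079034373
T RBi_b [ 0.4501 -0.2665] x 0.4998877337903816 y -0.1540536208065685
T RBo_t [ 0.5365 -0.2973] x 0.5910568235261814 y -0.1638591647633463
T RBo_b [ 0.4496 -0.2764] x 0.5016815454764485 y -0.16376466057127612
S LBo_l [ 0.561  -0.2018] x 0.5925808847364035 y -0.06528366668863655
S LBo_r [ 0.4678 -0.1777] x 0.4963656562093406 y -0.06363324376637523
```

The gauge is out and held upright (its tip is near (150,315) in the crop). The clamp yaw is -13.5° and the mouth is centred near (0.500,-0.251). Moving over it.

Request:
servo_tool(rows=[[[0,0,0],[0,0,0.55],1],[[0.0024,0.012,0],[0,0,0],1],[[0.0047,0.0235,0],[0,0,0],1],[[0.0047,0.0235,0],[0,0,0],1],[[0.0047,0.0235,0],[0,0,0],1],[[0.0047,0.0235,0],[0,0,0],1],[[0.0047,0.0235,0],[0,0,0],1],[[0.0047,0.0235,0],[0,0,0],1],[[0.0047,0.0235,0],[0,0,0],1],[[0.0047,0.0235,0],[0,0,0],1],[[0.0047,0.0235,0],[0,0,0],1],[[0.0047,0.0235,0],[0,0,0],1],[[0.0047,0.0235,0],[0,0,0],1],[[0.0047,0.0235,0],[0,0,0],1],[[0.0047,0.0235,0],[0,0,0],1],[[0.0047,0.0235,0],[0,0,0],1],[[0.0047,0.0235,0],[0,0,0],1],[[0.0047,0.0235,0],[0,0,0],1],[[0.0047,0.0235,0],[0,0,0],1],[[0.0024,0.012,0],[0,0,0],1]])

```text
clock: 7.32
tool_pos: [0.5002, -0.2536, 0.2328]
orientation: [180.0, 0.1, -13.5]
force: [0.4, -0.1, -1.1]
opening: 0.0135
```

Request:
servo_tool(rows=[[[0,0,0],[0,0,0],1],[[0,0,0],[0,0,0],1],[[0,0,0],[0,0,0],1]])

```text
clock: 7.57
tool_pos: [0.5009, -0.2509, 0.2332]
orientation: [-180.0, 0.0, -13.5]
force: [-0.1, 0.1, -0.8]
opening: 0.014
```

Run:
```python
from look import *
look('d3',(255,90,90,120),(290,150,90,120),4.4)
```

```text
7.6667 [ 0.50118994 -0.2505263   0.23353362] [-1.79993357e+02  5.96174761e-03 -1.34164646e+01] [-0.0047256   0.36185806 -1.19631771]
```

View pics/d3.png

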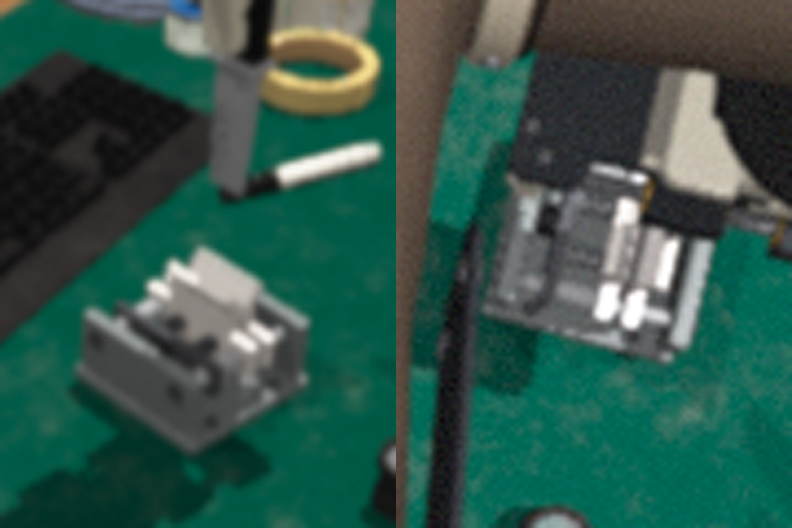

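Request:
servo_tool(rows=[[[0,0,0.01],[0,0,0],1],[[0,0,0.015],[0,0,0],1],[[0,0,0.015],[0,0,0],1],[[0,0,0.012],[0,0,0],1],[[0,0,0.005],[0,0,0],1],[[0,0,0],[0,0,0],1],[[0,0,0],[0,0,0],1],[[0,0,0],[0,0,0],1]])

```text
clock: 8.33
tool_pos: [0.5018, -0.2512, 0.1773]
orientation: [180.0, -0.1, -13.4]
force: [0.9, 0.5, -1.2]
opening: 0.0138
```

Run:
```python
from look import *
look('d4',(265,110,70,90),(300,155,70,90),5.6)
```

```text
8.4333 [ 0.50173123 -0.25130037  0.17738546] [-1.79998205e+02 -8.34292030e-02 -1.34645901e+01] [-0.32551857  0.79079561 -0.91749748]
```

View pics/d4.png

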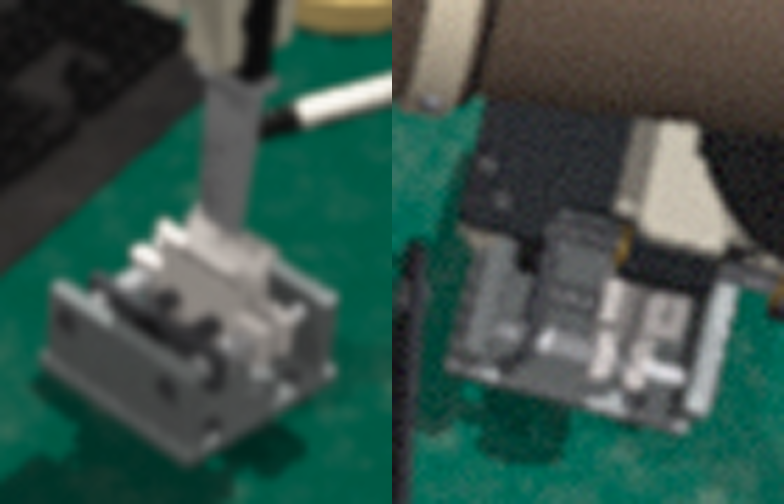

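Run:
```python
from h import *
a=np.radians(-13.5);ex=np.array([np.cos(a),np.sin(a),0])
P=np.array([.5018,-.2513,.084])
for o in(-.012,0,.012): print((proj('side',P+ex*o)-[265,110])*5.6)
im=cv2.imread('pics/d4_side.png')
c=cv2.resize(im[140:170,285:320],None,fx=20,fy=20,interpolation=cv2.INTER_CUBIC)
cv2.imwrite('pics/c5.png',cv2.convertScaleAbs(c,alpha=1.3,beta=0))
print((proj('side',P+ex*.012)-[285,140])*20,(proj('side',P-ex*.012)-[285,140])*20)
```

```text
[[234.0941694  233.57831665]]
[[215.49482645 222.52352428]]
[[197.13372815 211.61033611]]
[[304.0490291  155.75120039]] [[436.050605   234.20827377]]
```

View pics/c5.png

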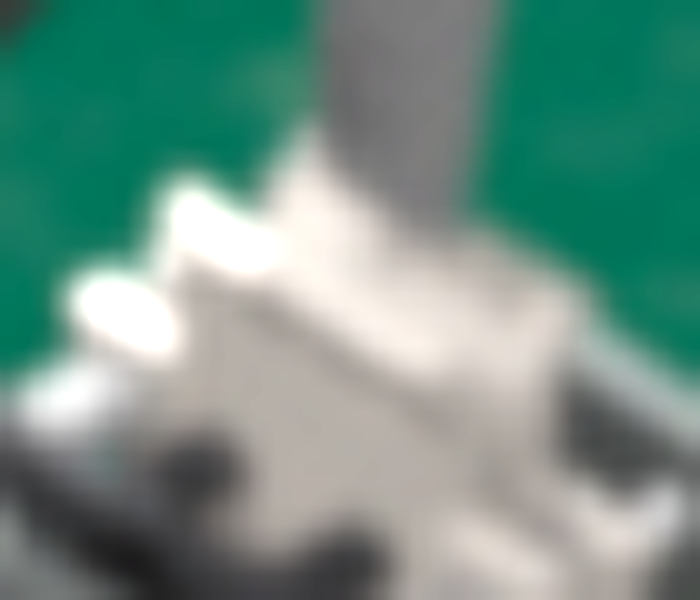

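The tip, between (325,150) and (465,235) in the enlarged crop, is over the mouth. It may sit 1–3 mm towards the fixed jaw, which is well inside the ±9 mm flare. I'll nudge it 1.5 mm and go down.

Request:
servo_tool(rows=[[[0,-0.0015,0],[0,0,0],1],[[0,0,0.004],[0,0,0],1],[[0,0,0.005],[0,0,0],1],[[0,0,0.005],[0,0,0],1],[[0,0,0.004],[0,0,0],1],[[0,0,0.002],[0,0,0],1],[[0,0,0],[0,0,0],1],[[0,0,0],[0,0,0],1]])

```text
clock: 9.1
tool_pos: [0.5015, -0.2499, 0.1564]
orientation: [180.0, 0.0, -13.5]
force: [0.2, -0.0, -2.3]
opening: 0.0137
```

Run:
```python
from look import *
look('d5',(265,110,70,90),(300,155,70,90),5.6)
im=cv2.imread('pics/d5_side.png')
cv2.imwrite('pics/c6.png',f(im,280,130,40,35,18))
```

```text
9.2 [ 0.50171891 -0.24989468  0.15673227] [ 1.79993178e+02 -1.49944549e-02 -1.34719329e+01] [-0.3925396   0.77637239 -0.59665015]
```

View pics/c6.png

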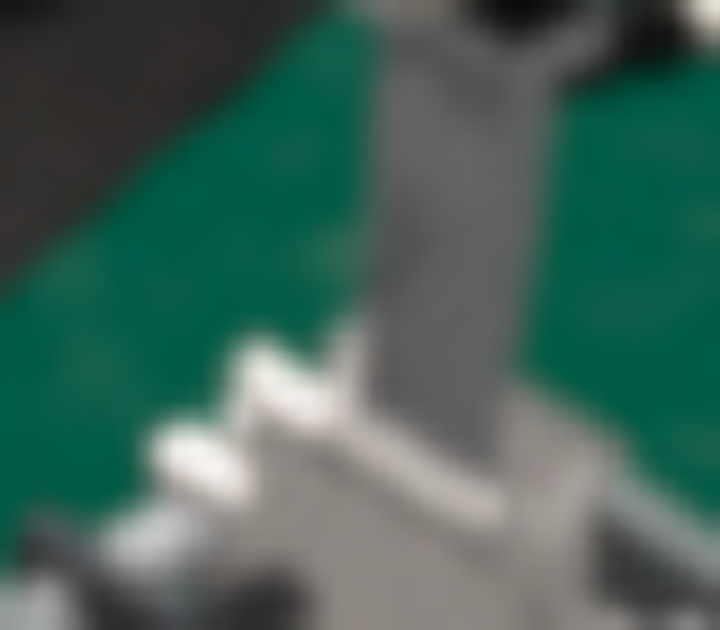

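The blade now drops behind the sprung jaw's rim and in front of the fixed jaw, as it should. The tip is at the throat (z≈0.063), with no contact force yet.

Request:
servo_tool(rows=[[[0,0,0.002],[0,0,0],1],[[0,0,0.002],[0,0,0],1],[[0,0,0.002],[0,0,0],1],[[0,0,0],[0,0,0],1],[[0,0,0],[0,0,0],1],[[0,0,0],[0,0,0],1]])

```text
clock: 9.7
tool_pos: [0.5016, -0.2498, 0.1506]
orientation: [180.0, 0.0, -13.5]
force: [0.6, -0.1, -1.7]
opening: 0.0136
```

Request:
servo_tool(rows=[[[0,0,0.001],[0,0,0],1],[[0,0,0.001],[0,0,0],1],[[0,0,0.001],[0,0,0],1],[[0,0,0],[0,0,0],1],[[0,0,0],[0,0,0],1]])

```text
clock: 10.12
tool_pos: [0.5015, -0.2498, 0.1475]
orientation: [180.0, 0.0, -13.5]
force: [-0.8, -0.6, -1.5]
opening: 0.0139
```

Request:
servo_tool(rows=[[[0,0,0.001],[0,0,0],1],[[0,0,0.001],[0,0,0],1],[[0,0,0.001],[0,0,0],1],[[0,0,0],[0,0,0],1],[[0,0,0],[0,0,0],1]])

```text
clock: 10.53
tool_pos: [0.5015, -0.2498, 0.1445]
orientation: [180.0, 0.0, -13.5]
force: [0.4, 0.9, -1.1]
opening: 0.0137
```

Request:
servo_tool(rows=[[[0,0,0.001],[0,0,0],1],[[0,0,0.001],[0,0,0],1],[[0,0,0],[0,0,0],1],[[0,0,0],[0,0,0],1]])

```text
clock: 10.87
tool_pos: [0.5015, -0.2498, 0.1425]
orientation: [180.0, 0.0, -13.5]
force: [-0.9, -0.6, -1.1]
opening: 0.0138
```

Request:
servo_tool(rows=[[[0,0,0.001],[0,0,0],1],[[0,0,0.001],[0,0,0],1],[[0,0,0],[0,0,0],1],[[0,0,0],[0,0,0],1]])

```text
clock: 11.2
tool_pos: [0.5015, -0.2498, 0.1404]
orientation: [180.0, 0.0, -13.5]
force: [-0.6, -0.3, -1.2]
opening: 0.0139
```

Request:
servo_tool(rows=[[[0,0,0.001],[0,0,0],1],[[0,0,0.001],[0,0,0],1],[[0,0,0],[0,0,0],1],[[0,0,0],[0,0,0],1]])

```text
clock: 11.53
tool_pos: [0.5015, -0.2498, 0.1384]
orientation: [-180.0, 0.0, -13.5]
force: [-0.3, -1.1, -1.3]
opening: 0.0138
```

Request:
servo_tool(rows=[[[0,0,0.001],[0,0,0],1],[[0,0,0.001],[0,0,0],1],[[0,0,0],[0,0,0],1],[[0,0,0],[0,0,0],1]])

```text
clock: 11.87
tool_pos: [0.5016, -0.2498, 0.1365]
orientation: [-180.0, -0.0, -13.5]
force: [0.3, -0.5, -2.3]
opening: 0.0141
```

Request:
servo_tool(rows=[[[0,0,0.001],[0,0,0],1],[[0,0,0.001],[0,0,0],1],[[0,0,0],[0,0,0],1],[[0,0,0],[0,0,0],1]])

```text
clock: 12.2
tool_pos: [0.5018, -0.2498, 0.1346]
orientation: [-180.0, -0.0, -13.5]
force: [0.2, -0.3, -0.4]
opening: 0.0137
```

Request:
servo_tool(rows=[[[0,0,0.001],[0,0,0],1],[[0,0,0.001],[0,0,0],1],[[0,0,0],[0,0,0],1],[[0,0,0],[0,0,0],1]])

```text
clock: 12.53
tool_pos: [0.5017, -0.2498, 0.1326]
orientation: [180.0, -0.0, -13.5]
force: [1.3, -0.0, 0.8]
opening: 0.0139
```

Request:
servo_tool(rows=[[[0,0,0.001],[0,0,0],1],[[0,0,0.001],[0,0,0],1],[[0,0,0],[0,0,0],1],[[0,0,0],[0,0,0],1],[[0,0,0],[0,0,0],1]])

```text
clock: 12.95
tool_pos: [0.5016, -0.2498, 0.1305]
orientation: [180.0, -0.0, -13.5]
force: [-0.1, 0.2, 1.3]
opening: 0.0139
```

Request:
servo_tool(rows=[[[0,0,0.001],[0,0,0],1],[[0,0,0.001],[0,0,0],1],[[0,0,0],[0,0,0],1],[[0,0,0],[0,0,0],1],[[0,0,0],[0,0,0],1]])

```text
clock: 13.37
tool_pos: [0.5015, -0.2498, 0.1285]
orientation: [-180.0, 0.0, -13.5]
force: [1.3, -0.5, 1.0]
opening: 0.0138
```

Run:
```python
from look import *
look('d6',(265,110,70,90),(300,155,70,90),5.6)
im=cv2.imread('pics/d6_side.png')
cv2.imwrite('pics/c7.png',f(im,280,130,40,35,18))
```

```text
13.4667 [ 0.50155768 -0.24983576  0.12848504] [-1.79999109e+02  8.93986739e-04 -1.34812781e+01] [ 0.30237783 -0.36940272  1.05927325]
```

View pics/c7.png

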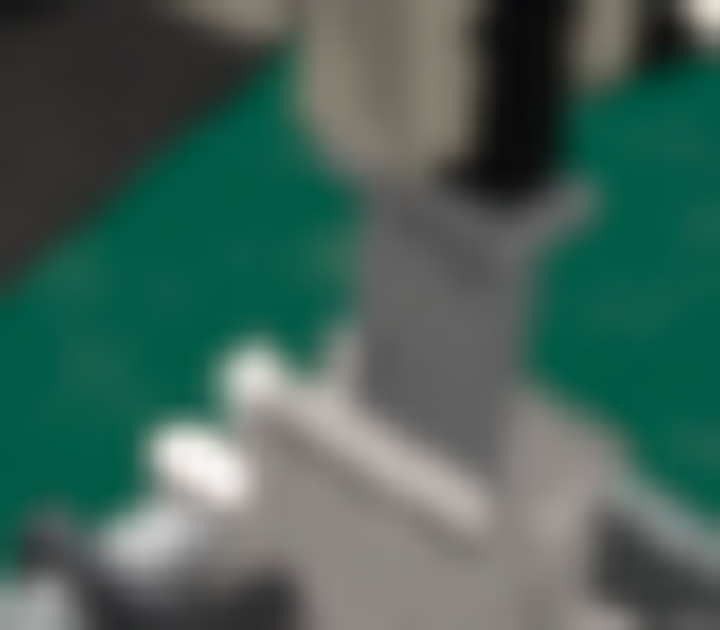

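Contact began at TCP z≈0.135; the widest possible gap puts it at 0.134 or higher. A push-back of 2 mm therefore means z≈0.1205, so I'll go on gently.

Request:
servo_tool(rows=[[[0,0,0.001],[0,0,0],1],[[0,0,0.001],[0,0,0],1],[[0,0,0.001],[0,0,0],1],[[0,0,0.001],[0,0,0],1],[[0,0,0],[0,0,0],1],[[0,0,0],[0,0,0],1],[[0,0,0],[0,0,0],1]])

```text
clock: 14.05
tool_pos: [0.5016, -0.2498, 0.1245]
orientation: [180.0, 0.0, -13.5]
force: [0.4, 0.4, 2.4]
opening: 0.0143
```

Request:
servo_tool(rows=[[[0,0,0.001],[0,0,0],1],[[0,0,0.001],[0,0,0],1],[[0,0,0.001],[0,0,0],1],[[0,0,0.001],[0,0,0],1],[[0,0,0],[0,0,0],1],[[0,0,0],[0,0,0],1],[[0,0,0],[0,0,0],1]])

```text
clock: 14.63
tool_pos: [0.5016, -0.2498, 0.1205]
orientation: [-180.0, -0.0, -13.5]
force: [1.7, -0.0, 3.2]
opening: 0.0138
```

Run:
```python
from look import *
for i in range(4):
    look('d7',(265,110,70,90),(300,155,70,90),5.6)
im=cv2.imread('pics/d7_side.png')
cv2.imwrite('pics/c8.png',f(im,280,130,40,35,18))
```

```text
14.7333 [ 0.50161729 -0.24982797  0.12051403] [-1.79998788e+02 -5.00208782e-03 -1.34805153e+01] [ 1.54606977 -0.37428839  2.61538363]
14.8333 [ 0.50160642 -0.2498409   0.1205096 ] [-1.79999691e+02 -4.20182918e-03 -1.34802706e+01] [ 0.97808054 -0.69763814  3.33379353]
14.9333 [ 0.50162199 -0.24983576  0.12053345] [ 1.79998934e+02 -5.73399583e-03 -1.34759071e+01] [ 1.0772613  -1.00185533  2.32851953]
15.0333 [ 0.50161983 -0.249817    0.12052854] [-1.79999841e+02 -4.93537396e-03 -1.34783001e+01] [ 1.06480975 -0.88489179  2.65213797]
```

View pics/c8.png

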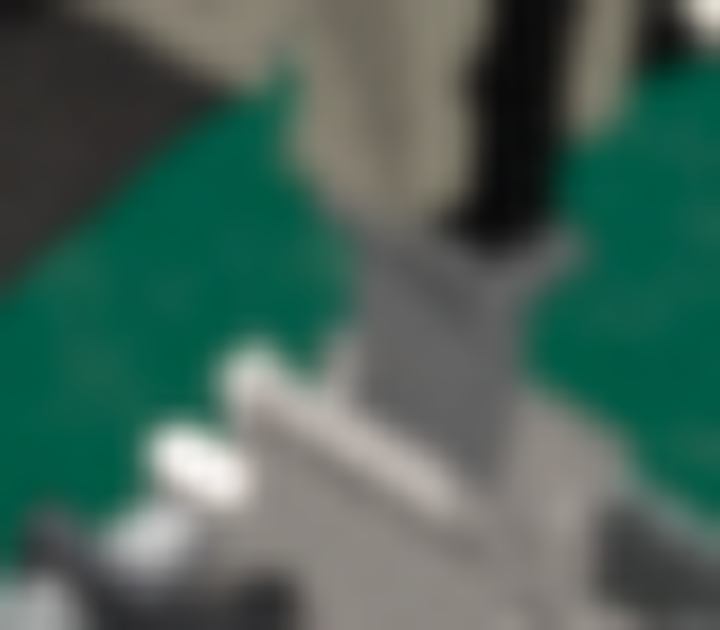

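The net push is about 3.8 N, the gauge hasn't slipped between the fingers, and it is upright and at rest. Handing in.

```bash
python3 -c "
from plant import ctrl,telemetry
print(ctrl.close_job());o=telemetry.get_obs();print(o['clock'],o['tool_pos'],o['force'],o['opening'])"
```

```text
the job is handed in; nothing more can be done
None
the job is handed in; nothing more can be done
```

I gripped the gauge in the stand's far slot, lifted it out and slid it point down between the jaw plates. I handed the job in at about 15 s, still holding it at depth.

- **Depth:** the force first rose at TCP height 0.134–0.136 m. I went on to 0.1205 m, about 14 mm further, which should push the sprung jaw back about 2 mm. The tip is about 38 mm below the throat.
- **Last checks:** the net downward push was about 3.8 N, at the low end of the expected 4–9 N. The grip opening was 14 mm. The tool was vertical to within 0.01° and at rest, and the side picture showed no slip in the fingers.
- **Uncertain:** the jaw's push-back is worked out from depth and force, not measured directly. The force slope alone suggests nearer 1.6 mm, still inside the 1.0–3.6 mm band.
- **Other objects:** I passed well above them and felt no unexpected contact. The straight blade looked unmoved after the lift. I did not re-measure the blade, heatsink, transformer or loupe at the end.

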